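# Load the swivel drilling jig and index it under the drill guide

### The job

Load the drilling jig: take the wooden block out of the slotted stand, where it stands on its long edge, turn it down onto its broad face on the bench, then lay it flat in the pocket of the swivelling table between the corner stops. Then draw the spring index pin up by its knob, swing the table to the next hole, on the side where the drill-guide arm overhangs, so that the pocket comes under the guide, and let the pin drop fully home there. Do not disturb the pliers, the tin and the tape measure.

Things in the scene. Friction and masses are not known exactly. Their poses are not given: they have to be found in the camera images.
- blank: plain wooden block 45 x 110 x 22 mm, 0.1 kg; origin at the middle of one of its broad faces, its x axis along the 45 mm width, y along the 110 mm length, z along the 22 mm thickness, from that face into the block. It starts on a long edge in the stand (its x axis vertical), with 25 mm of its 45 mm height above the stand.
- blank_center (a point): centre of the wooden block
- stand: fixed plywood stand, 80 x 130 mm, 26 mm high; origin at the centre of its underside; a 25 mm wide slot, open at both ends, runs along its y axis, its floor 8 mm above the bench. The block stands in the slot, the length along y.
- jig_base: fixed round grey base of the jig, 216 mm across, 18 mm high; origin at the centre of its underside, on the vertical pivot axis of the table. Its x axis points from the pocket's loading side to the pin's starting hole, roughly towards the robot. Four index holes at 85 mm from the pivot, every 90 degrees. Keep the wrist clear of the fixed bench grinder (about 0.25 m high, beyond x = 0.62 at y below -0.12) and of the drill press on the left (y above 0.45).
- table (a joint): turn of the table about the pivot, rad, counter-clockwise from above positive; starts at 0, pin in its hole. Holes are at 0, +1.571, -1.571 and pi (the table turns from -3 to +3). Light friction (about 1 N at the knob) once the pin is drawn.
- pocket (a point): centre of the pocket's floor on the table, 70 mm from the pivot, on the side opposite to the pin, 32 mm above the bench. Site axes: x from pocket to pivot, y along the pocket's length, z up. The pocket takes the block flat: 50 mm along x, 115 mm along y, held by eight 12 mm high steel stops at its corners; the long sides are open in the middle over 76 mm for the fingers.
- pin_knob (a point): centre of the top of the index pin's black round knob, on the table 85 mm from the pivot; knob 23 mm in diameter, 30 mm high, its top 76 mm above the bench when seated, steel boss under it. Pull it straight up, then carry it in an arc about the pivot to turn the table.
- index_pin (a joint): lift of the pin, m: 0 fully home in a hole; clear of the hole from 0.010 (resting on the base between holes it reads about 0.010); stop at 0.018. The spring presses it down with about 3 N when home and 6 N when fully drawn. The round tip finds a hole when within about 3 mm.
- guide_arm: fixed drill-guide arm, 90 mm high: a post on a small foot on the robot's side of the jig with an overhanging bar that runs along the base's -x direction to the guide. It stands to the left or the right of the pin; an empty low foot (body empty_foot) stands at the other side. Origin under its post.
- empty_foot: fixed steel foot 34 x 34 mm, 10 mm high, where no arm is mounted; origin at the centre of its underside
- drill_guide (a point): centre of the lower face of the steel guide sleeve at the end of the arm, 68 mm above the bench, 70 mm from the pivot, a quarter turn to one side of the loading position. The block passes under it only when lying flat.
- pliers: combination pliers with red grips lying on the bench, 48 x 157 x 12 mm; bystander
- wax_tin: round tin, 69 mm across, 29 mm high; bystander
- tape_measure: tape measure, 34 x 77 x 56 mm; bystander
Mind the look-alikes: they are no part of the job. Of the things that look like the blank, the larger one is meant.

How it is judged (in metres and radians):
On the way, in this order (a step that is already met when the one before it is completed fails the run):
1. the block lies on its broad face on the bench, let go (angle between the z axis of blank and the z axis of pocket, either way round below 0.08 rad and height (world z) of blank_center below 0.015 m and contact force between blank and the fingers below 0.1 N), for 0.1 s.
2. the block lies flat in the pocket, let go, the pin still home in the starting hole (distance between blank_center and pocket below 0.0135 m and angle between the z axis of blank and the z axis of pocket, either way round below 0.08 rad and contact force between blank and the fingers below 0.1 N and value of joint index_pin below 0.003 m and value of joint table between -0.1 and 0.1 rad), for 0.2 s.
3. the pin is drawn clear of its hole, the block lying in the pocket (value of joint index_pin above 0.009 m and distance between blank_center and pocket below 0.0135 m), for 0.1 s.
At the end, for the whole second after the job is handed in: Pocket centre within 7 mm (from above) of the drill guide, index pin within 3 mm of fully down, block at rest flat in the pocket: its centre within 13.5 mm of the pocket floor's centre (11 mm when seated), within 0.08 rad of flat, 0.12 rad of the pocket's length (horizontal distance between pocket and drill_guide below 0.007 m and value of joint index_pin below 0.003 m and distance between blank_center and pocket below 0.0135 m and angle between the z axis of blank and the z axis of pocket, either way round below 0.08 rad and angle between the y axis of blank and the y axis of pocket, either way round below 0.12 rad and linear speed of blank below 0.02 m/s); the robot touches nothing.
It fails at once if the pliers, the tin or the tape measure was moved more than 20 mm (distance of any of pliers, wax_tin, tape_measure from where it was at the start of the episode above 0.02 m).
It also fails if it takes over 67 s, if anything falls off the work surface, if the arm or the gripper's body presses on something with over 40 N, if the wrist force passes 120 N, or if a joint passes its speed limit or range.

### The arm

A 6-joint arm with a two-finger parallel gripper is mounted at the origin on a cart in front of the work surface, level with it; the furniture and walls round the work are solid. World frame = base frame: x ahead of the robot, y to its left, z up, the work surface at z = 0. Lengths are in mm, angles in rad, forces in N, time in s.
With the tool pointing down it reaches from about 325 to 750 mm from the base axis. Payload 7.6 kg.
Tool frame: the origin (TCP) lies at the very end of the fingers, on their centre line; the grasp point (between the pads) lies 19 mm behind it; x points along the fingers, z is the direction in which the jaws open and shut, and the axes are right-handed (so a half turn about x gives the same grasp; the last joint's range is limited). The gripper opens to 85 mm and grips with 20 to 120 N. Pads are 22 mm wide; open, the fingers measure 114 mm over their backs; the gripper's body (76 mm by 85 mm) begins 54 mm behind the grasp point. The pads swing forward as they close: fully open they stand 13 mm farther back than shut.
Start: joints at [-1.34, 0.052, 1.401, -0, 1.689, -0.07], TCP at [155.574, -501.44, 231.323] pointing down, gripper open.
Joint ranges: [-2.9, 2.9], [-0.91, 2.17], [0.12, 2.37], [-1.06, 4.2], [0.26, 2.73], [-2.93, 2.93]. Speed limits (rad/s): [2.57, 2.57, 3.01, 3.14, 3.14, 3.14].

### API

Orientations are given as [roll, pitch, yaw] about the fixed x, y, z axes, in that order (R = Rz(yaw) Ry(pitch) Rx(roll)).
In Python, from bench import bot gives the robot as it stands. Calls block until the motion is done:
- bot.move_pose(position, orientation): joint-space move of the TCP to a pose.
- bot.move_l(position, rate=150, rot=None): straight line of the TCP; rot=None keeps the orientation; rate is the mean speed in mm/s.
- bot.move_joints(angles): joint-space move.
- bot.grip(opening): finger opening in mm; the grip force is fixed at half the most; returns when the fingers have stopped.
- bot.hold(seconds).
- bot.solve_ik(position, orientation): joint angles nearest the present ones, or None.
- bot.camera(name): name is "scene" or "side" or "wrist"; returns the picture (384x512x3 uint8, blue, green, red); there is no depth.
- bot.camera_info(name): a dict with "mtx" (3x3 intrinsics, pixels), "R" (3x3) and "t" (3): a world point X has camera coordinates R X + t. Camera axes: x right, y down, z forward; pixel columns grow to the right and rows downward; lengths in mm; the calibration is good to about 2 mm. A picture is of the moment at which its call begins: read the wrist's pose just before it. camera_info takes no time and is no camera call; for the wrist camera it gives the pose at the moment of the call.
A pose or a line that the arm cannot do raises bot.PlanningError and nothing moves.
- bot.job_done(): hands the job in, once; it reports no verdict.
Readings, each from a call of its own:
- bot.current_time_s(): time.
- bot.current_q(): joint angles.
- bot.current_qd(): joint speeds.
- bot.current_tau(): joint torques, N m.
- bot.current_ee_pos(): TCP position.
- bot.current_eef_rot(): TCP orientation.
- bot.current_wrist_force(): force on the tool from outside, world axes, zero at the start.
- bot.current_moment(): the same for the moment, N m.
- bot.current_grip_width(): finger opening in mm.
Only numpy, scipy, OpenCV 4.12 (cv2) and the standard library are available. Lean on these libraries where they do the work, as an engineer would, in place of code of your own. Each camera call takes 0.05 s, during which the arm holds its last target.

## Working session

There is one attempt and no reset: what is moved stays moved. The work goes in short steps, each a Python script; the robot and the scene stay as the last script left them, time stands still between calls to the robot, and variables do not carry over. Pictures are saved under pics/ and viewed, and the job is handed in when it is done.

```bash
ls; mkdir -p pics
python3 - <<'E'
from bench import bot
import cv2
for n in ("scene","side","wrist"):
    i=bot.camera_info(n); print(n,i["mtx"].round(1).tolist(),i["R"].round(3).tolist(),i["t"].round(1).tolist())
    im=bot.camera(n); cv2.imwrite(f"pics/{n}0.png",im)
print(bot.current_time_s(),bot.current_eef_rot(),bot.current_ee_pos())
E
```

```text
pics
scene [[431.0, 0.0, 259.9], [0.0, 431.0, 193.3], [0.0, 0.0, 1.0]] [[-0.789, -0.614, 0.02], [-0.363, 0.439, -0.822], [0.496, -0.655, -0.57]] [462.2, 259.1, 1117.7]
side [[424.6, 0.0, 260.9], [0.0, 424.6, 192.6], [0.0, 0.0, 1.0]] [[-0.91, -0.415, 0.015], [-0.285, 0.596, -0.751], [0.302, -0.687, -0.661]] [509.9, 224.2, 1022.7]
wrist [[328.0, 0.0, 259.4], [0.0, 328.0, 194.1], [0.0, 0.0, 1.0]] [[0.296, -0.955, -0.001], [-0.902, -0.28, 0.328], [-0.313, -0.096, -0.945]] [-524.6, -42.6, 381.6]
0.15 [3.05368052 1.56963348 1.78366161] [ 155.51562954 -501.20745203  230.68119987]
```

View pics/scene0.png

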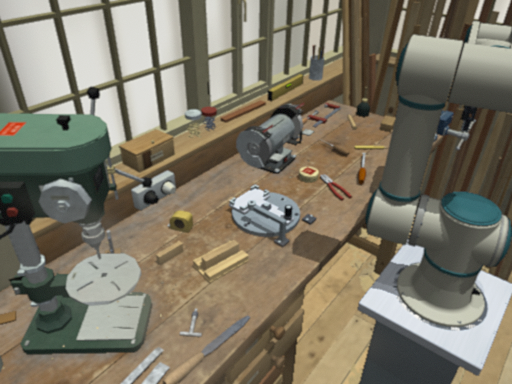

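View pics/side0.png

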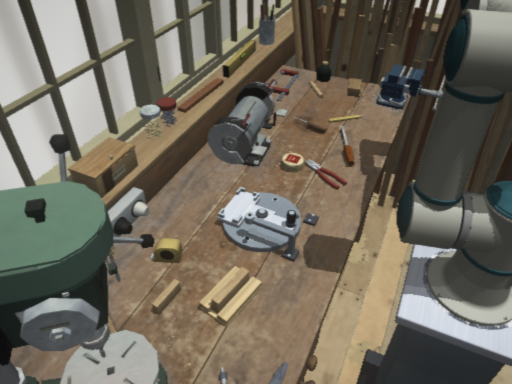

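View pics/wrist0.png

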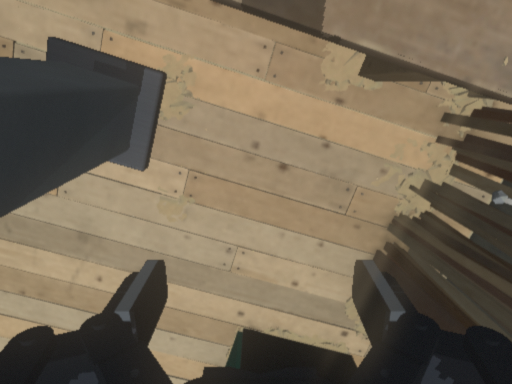

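```bash
cat > h.py <<'E'
from bench import bot
import cv2, numpy as np
def ray(info,uv):
    K,R,t=info["mtx"],info["R"],info["t"]
    d=R.T@np.linalg.solve(K,np.array([uv[0],uv[1],1.0])); return -R.T@t,d
def onz(info,uv,z):
    c,d=ray(info,uv); return c+d*(z-c[2])/d[2]
def proj(info,X):
    p=info["mtx"]@(info["R"]@np.array(X,float)+info["t"]); return p[:2]/p[2]
def tri(obs):
    A=np.zeros((3,3));b=np.zeros(3)
    for info,uv in obs:
        c,d=ray(info,uv);d=d/np.linalg.norm(d);P=np.eye(3)-np.outer(d,d);A+=P;b+=P@c
    return np.linalg.solve(A,b)
E
python3 - <<'E'
from h import *
s=bot.camera_info("side");c=bot.camera_info("scene")
for n,uv,z in [("blank top",(230,288),53),("small",(167,296),20),("jig c",(261,228),18),("knob",(292,214),76),("tin",(292,160),29),("tape",(168,250),30),("foot",(312,219),10),("post",(291,254),0),("pliers",(325,172),5)]:
    print(n,onz(s,uv,z).round())
a=cv2.imread("pics/side0.png")[170:330,140:340]; cv2.imwrite("pics/sidecrop.png",cv2.resize(a,None,fx=3.7,fy=3.7,interpolation=cv2.INTER_CUBIC))
a=cv2.imread("pics/scene0.png")[170:290,140:330]; cv2.imwrite("pics/scenecrop.png",cv2.resize(a,None,fx=4,fy=4,interpolation=cv2.INTER_CUBIC))
E
```

```text
blank top [506. 287.  53.]
small [637. 347.  20.]
jig c [533.  59.  18.]
knob [460.  31.  76.]
tin [ 564. -243.   29.]
tape [706. 237.  30.]
foot [424. -39.  10.]
post [433.  94.  -0.]
pliers [ 457. -260.    5.]
```

View pics/sidecrop.png

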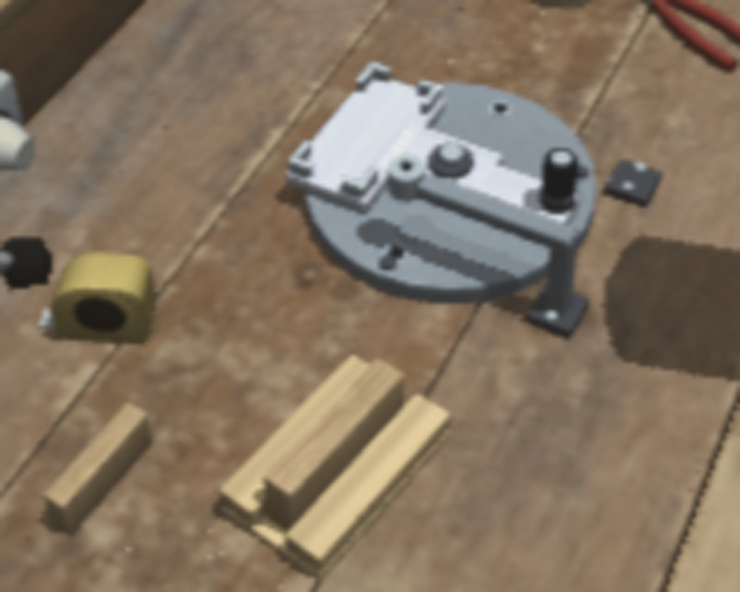

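View pics/scenecrop.png

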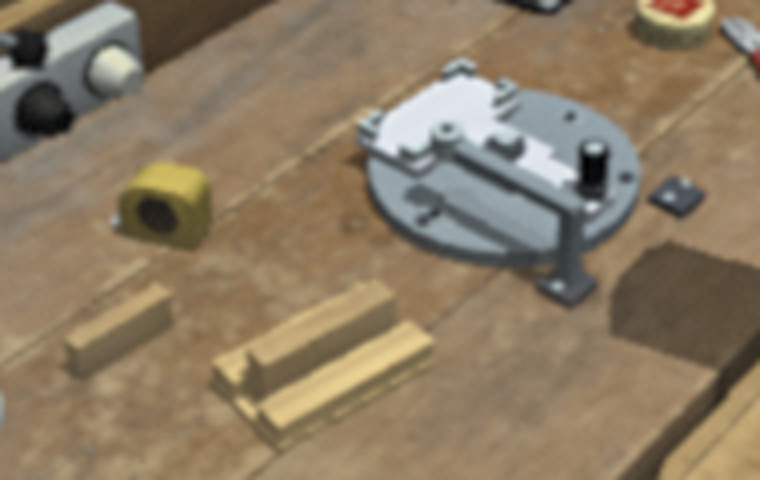

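```bash
cat >> h.py <<'E'
from scipy.spatial.transform import Rotation as Ro
def Rm(a,tilt=None):
    """tool down, jaw axis z at world angle a"""
    x=np.array([0,0,-1.]);z=np.array([np.cos(a),np.sin(a),0]);return np.column_stack([x,np.cross(z,x),z])
def rpy(R):
    import warnings; warnings.simplefilter("ignore")
    return Ro.from_matrix(R).as_euler("xyz")
def down(a): return rpy(Rm(a))
E
python3 - <<'E'
from h import *
R=Ro.from_euler("xyz",bot.current_eef_rot()).as_matrix();p=bot.current_ee_pos()
i=bot.camera_info("wrist")
print("tool axes",R.round(3).tolist())
C=-i["R"].T@i["t"]; print("cam in tool",(R.T@(C-p)).round(1)); Rc=(R.T@i["R"].T); print(Rc.round(3))
off=R.T@(C-p)
for pos in ([520,170,330],[480,170,330],[450,170,350]):
  for a in (0,np.pi,np.pi/2,-np.pi/2):
    q=bot.solve_ik(pos,down(a))
    if q is None: print(pos,a,None);continue
    T=Rm(a);c=np.array(pos)+T@off;A=T@Rc
    inf=dict(mtx=i["mtx"],R=A.T,t=-A.T@c)
    print(pos,round(a,2),np.round(q,2),[proj(inf,X).round().tolist() for X in([506,287,53],[540,50,30],[460,31,76],[433,94,0])])
E
```

```text
tool axes [[-0.0, 0.955, 0.296], [0.001, 0.296, -0.955], [-1.0, 0.0, -0.001]]
cam in tool [-143.1   84.7    0.2]
[[-0.    -0.328  0.945]
 [-0.    -0.945 -0.328]
 [ 1.    -0.    -0.   ]]
[520, 170, 330] 0 [ 0.25  0.12  1.14 -0.    1.89  0.25] [[247.0, 51.0], [273.0, 227.0], [215.0, 253.0], [202.0, 192.0]]
[520, 170, 330] 3.14 [ 0.25  0.12  1.14 -0.    1.89 -2.89] [[269.0, 232.0], [243.0, 50.0], [314.0, 28.0], [323.0, 87.0]]
[520, 170, 330] 1.57 [ 0.25  0.12  1.14 -0.    1.89 -1.32] [[351.0, 139.0], [172.0, 161.0], [140.0, 103.0], [203.0, 79.0]]
[520, 170, 330] -1.57 [ 0.25  0.12  1.14 -0.    1.89  1.82] [[170.0, 160.0], [349.0, 131.0], [367.0, 199.0], [309.0, 199.0]]
[480, 170, 330] 0 [ 0.27  0.01  1.25 -0.    1.88  0.27] [[281.0, 51.0], [300.0, 227.0], [245.0, 253.0], [228.0, 192.0]]
[480, 170, 330] 3.14 [ 0.27  0.01  1.25 -0.    1.88 -2.87] [[241.0, 232.0], [211.0, 50.0], [278.0, 28.0], [294.0, 87.0]]
[480, 170, 330] 1.57 [ 0.27  0.01  1.25 -0.    1.88 -1.3 ] [[348.0, 169.0], [175.0, 188.0], [144.0, 137.0], [205.0, 109.0]]
[480, 170, 330] -1.57 [ 0.27  0.01  1.25 -0.    1.88  1.84] [[167.0, 129.0], [351.0, 100.0], [371.0, 169.0], [310.0, 174.0]]
[450, 170, 350] 0 [ 0.28 -0.06  1.28 -0.    1.92  0.28] [[305.0, 53.0], [318.0, 221.0], [266.0, 246.0], [249.0, 188.0]]
[450, 170, 350] 3.14 [ 0.28 -0.06  1.28 -0.    1.92 -2.86] [[221.0, 226.0], [190.0, 52.0], [251.0, 30.0], [271.0, 87.0]]
[450, 170, 350] 1.57 [ 0.28 -0.06  1.28 -0.    1.92 -1.29] [[342.0, 186.0], [180.0, 203.0], [152.0, 158.0], [208.0, 128.0]]
[450, 170, 350] -1.57 [ 0.28 -0.06  1.28 -0.    1.92  1.86] [[169.0, 104.0], [350.0, 76.0], [368.0, 142.0], [309.0, 151.0]]
```

Run:
```python
from h import *
import json
bot.move_pose([490,170,260],down(np.pi/2))
bot.hold(0.2)
i=bot.camera_info("wrist");im=bot.camera("wrist");cv2.imwrite("pics/w1.png",im)
cv2.imwrite("pics/w1b.png",cv2.resize(im,(800,600),interpolation=cv2.INTER_CUBIC))
json.dump({k:i[k].tolist() for k in i if hasattr(i[k],'tolist')},open("w1.json","w"))
print(bot.current_time_s(),bot.current_q().round(3))
```

```text
3.05 [ 0.262  0.029  1.368 -0.     1.745 -1.308]
```

View pics/w1b.png

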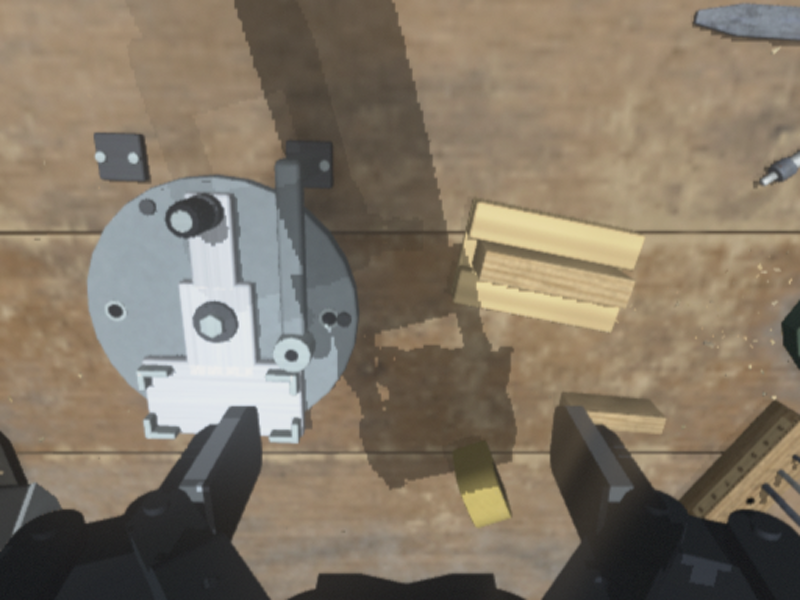

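Run:
```python
from h import *
im=cv2.imread("pics/w1.png")
cv2.imwrite("pics/c1.png",cv2.resize(im[120:220,280:420],None,fx=5.6,fy=5.6,interpolation=cv2.INTER_CUBIC))
cv2.imwrite("pics/c2.png",cv2.resize(im[75:290,50:235],None,fx=2.79,fy=2.79,interpolation=cv2.INTER_CUBIC))
```

```text
(no output)
```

View pics/c1.png

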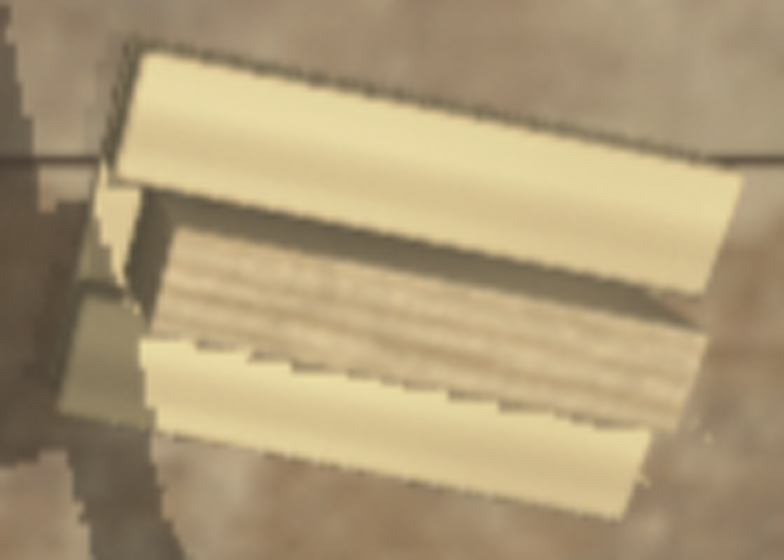

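View pics/c2.png

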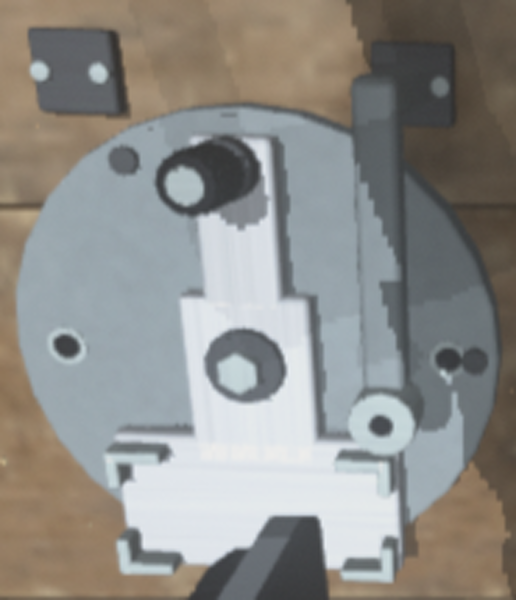

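```bash
cat > meas1.py <<'E'
from h import *
import json
i={k:np.array(v) for k,v in json.load(open("w1.json")).items()}
f1=lambda p:(p[0]/5.6+280-.4,p[1]/5.6+120-.4)
f2=lambda p:(p[0]/2.79+50-.3,p[1]/2.79+75-.3)
b=[onz(i,f1(p),53) for p in [(180,228),(705,333),(672,432),(148,330)]]
s=[onz(i,f1(p),26) for p in [(147,52),(742,173),(620,520),(60,412)]]
for n,q in(("blank",b),("stand",s)):
    q=np.array(q); d=(q[1]-q[0]+q[2]-q[3])/2; w=(q[3]-q[0]+q[2]-q[1])/2
    print(n,q.mean(0).round(1),"len",np.linalg.norm(d).round(1),"wid",np.linalg.norm(w).round(1),"ang",np.degrees(np.arctan2(d[1],d[0])).round(2),np.degrees(np.arctan2(w[1],w[0])).round(2))
h=[onz(i,f2(p),18) for p in [(66,346),(447,360)]]; m=(h[0]+h[1])/2;d=h[1]-h[0]
print("holes",h,"piv",m,"dist",np.linalg.norm(d),"ang",np.degrees(np.arctan2(d[1],d[0])))
k=onz(i,f2((183,186)),76);print("knob",k, "r",np.linalg.norm((k-m)[:2]),"ang",np.degrees(np.arctan2(*(k-m)[1::-1])))
g=onz(i,f2((380,425)),90);print("guide top",g,"r",np.linalg.norm((g-m)[:2]),"ang",np.degrees(np.arctan2(*(g-m)[1::-1])))
st=[onz(i,f2(p),44) for p in [(106,449),(389,459),(396,579),(120,572)]];print("stops",np.round(st,1).tolist())
for n,uv in (("post foot",[(372,40),(455,45),(453,125),(372,120)]),("empty",[(30,28),(117,32),(124,113),(38,109)])): print(n,np.mean([onz(i,f2(p),10) for p in uv],0))
E
python3 meas1.py
```

```text
blank [509.3 277.   53. ] len 108.4 wid 21.3 ang 78.54 -12.13
stand [509.3 277.   26. ] len 127.4 wid 79.1 ang 78.56 -11.15
holes [array([545.17239916, -63.12774544,  18.        ]), array([552.08784077, 107.13980444,  18.        ])] piv [548.63011997  22.0060295   18.        ] dist 170.40792785141858 ang 87.67420178655652
knob [463.1490332   25.28582277  76.        ] r 85.54398423047792 ang 177.80271653239072
guide top [550.71935833  92.30657764  90.        ] r 70.33158597894824 ang 88.29774700722164
stops [[583.4, -39.0, 44.0], [588.4, 83.7, 44.0], [649.5, 82.5, 44.0], [645.6, -43.4, 44.0]]
post foot [432.06921329  97.98738401  10.        ]
empty [427.10934156 -40.55876339  10.        ]
```

```bash
cat >> h.py <<'E'
def tilted(a,th):
    """tool tilted by th so that fingers point toward +jaw dir (angle a)"""
    l=np.array([-np.sin(a),np.cos(a),0]) # length axis
    return Ro.from_rotvec(-th*l).as_matrix()@Rm(a)
E
python3 - <<'E'
from h import *
s=bot.camera_info("side")
for uv in [(306,160),(346,185),(332,188),(320,158)]: print("pliers",onz(s,uv,6).round())
for uv in [(350,245),(318,350),(395,130)]: print("edge",onz(s,uv,0).round())
a=np.radians(-11.4)
print("grasp",[np.round(bot.solve_ik([509.3,277,z],down(a)),2) for z in (29,150)])
for c,aa in (((450,-140),np.radians(-17)),((405,205),np.radians(-11.4))):
  for th in (-40,40):
    R=tilted(aa,np.radians(th));print(R[:,0].round(2))
    for z in (24,140):
      q=bot.solve_ik([*c,z],rpy(R));print(c,th,z,None if q is None else np.round(q,2))
  print("pick",bot.solve_ik([*c,4],down(aa)))
for nm,p,ang in (("pocket",(618.6,19.3,36),-2.25),("knob",(463.1,25.3,49),-2.25),("knobend",(545.3,-63,49),87.75)):
  print(nm,np.round(bot.solve_ik(p,down(np.radians(ang))),2))
E
```

```text
pliers [ 533. -292.    6.]
pliers [ 380. -226.    6.]
pliers [ 414. -194.    6.]
pliers [ 495. -322.    6.]
edge [304.  -1.   0.]
edge [285. 315.   0.]
edge [ 306. -610.    0.]
grasp [array([ 0.43,  0.36,  1.46, -0.  ,  1.32,  0.63]), array([ 0.43,  0.24,  1.35, -0.  ,  1.55,  0.63])]
[-0.61  0.19 -0.77]
(450, -140) -40 24 [-0.36  0.64  1.24 -0.04  1.96 -0.06]
(450, -140) -40 140 [-0.36  0.5   1.18 -0.05  2.16 -0.07]
[ 0.61 -0.19 -0.77]
(450, -140) 40 24 [-0.43 -0.35  2.34  0.19  0.47 -0.28]
(450, -140) 40 140 [-0.43 -0.6   2.24  0.12  0.8  -0.19]
pick [-0.37999753  0.11880387  1.80787715  0.          1.21491163 -0.08329155]
[-0.63  0.13 -0.77]
(405, 205) -40 24 [0.22 0.53 1.4  0.28 1.86 0.41]
(405, 205) -40 140 [0.22 0.38 1.34 0.3  2.05 0.47]
[ 0.63 -0.13 -0.77]
(405, 205) 40 24 [ 0.7  -0.2   2.22 -0.78  0.8   1.37]
(405, 205) 40 140 [ 0.7  -0.43  2.14 -0.62  1.05  1.11]
pick [ 3.87193331e-01  7.21193205e-02  1.85823469e+00 -4.44089210e-16
  1.21123864e+00  5.86160866e-01]
pocket [-0.03  0.45  1.33  0.    1.36  0.01]
knob [-0.03  0.03  1.8   0.    1.31  0.01]
knobend [-0.18  0.26  1.55  0.    1.34 -1.71]
```

Run:
```python
from h import *
a=np.radians(-11.4)
bot.move_pose([509.3,277,110],down(a)); bot.grip(55)
f0=bot.current_wrist_force()
bot.move_l([509.3,277,29.5],100); bot.hold(.1)
print("f",(bot.current_wrist_force()-f0).round(1))
bot.grip(10); print("w",bot.current_grip_width(),(bot.current_wrist_force()-f0).round(1),bot.current_ee_pos())
bot.move_l([509.3,277,140],100)
cv2.imwrite("pics/w2.png",bot.camera("wrist"))
print(bot.current_grip_width(),bot.current_time_s(),(bot.current_wrist_force()-f0).round(1))
```

```text
f [-0.7  0.8 -1. ]
w 20.831498796770358 [-1.3  0.1  3.5] [509.56350534 277.13095881  30.03296776]
20.94093214986979 7.9167 [-1.7  0.1 -1.3]
```

View pics/w2.png

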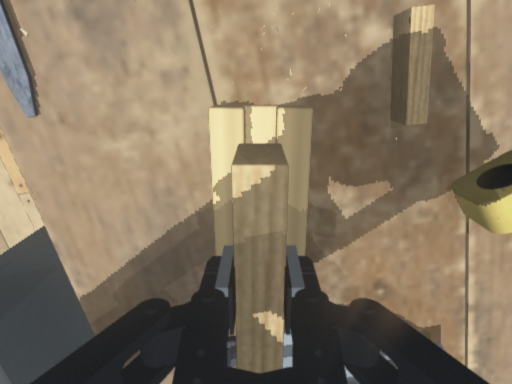

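Run:
```python
from h import *
a=np.radians(-11.4);R=tilted(a,np.radians(-40));r=rpy(R)
bot.move_pose([395,205,110],r)
bot.move_l([395,205,32],100); bot.hold(.1); f0=bot.current_wrist_force()
z=32
while z>21:
    z-=1; bot.move_l([395,205,z],30); f=(bot.current_wrist_force()-f0)
    if f[2]>4: break
print("contact z",z,f.round(1),bot.current_ee_pos().round(1))
cv2.imwrite("pics/side1.png",cv2.resize(bot.camera("side")[180:370,120:400],None,fx=2.8,fy=2.8,interpolation=cv2.INTER_CUBIC))
bot.grip(34); bot.hold(.2)
p=np.array(bot.current_ee_pos()); 
cv2.imwrite("pics/side2.png",cv2.resize(bot.camera("side")[180:370,120:400],None,fx=2.8,fy=2.8,interpolation=cv2.INTER_CUBIC))
bot.move_l(p-R[:,0]*75,80)
cv2.imwrite("pics/side3.png",cv2.resize(bot.camera("side")[180:370,120:400],None,fx=2.8,fy=2.8,interpolation=cv2.INTER_CUBIC))
print(bot.current_time_s(),bot.current_ee_pos())
```

```text
contact z 23 [-0.6 -0.4  7.3] [395.2 205.1  24.1]
13.5 [441.66454257 195.46966356  79.82000639]
```

View pics/side2.png

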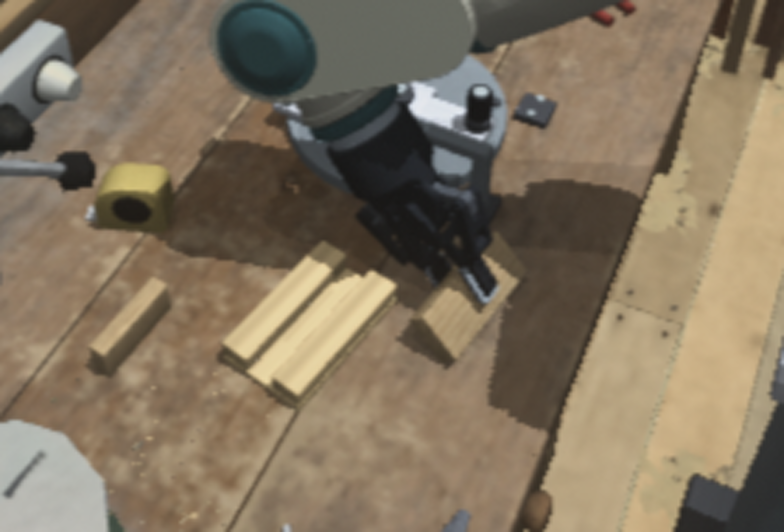

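View pics/side3.png

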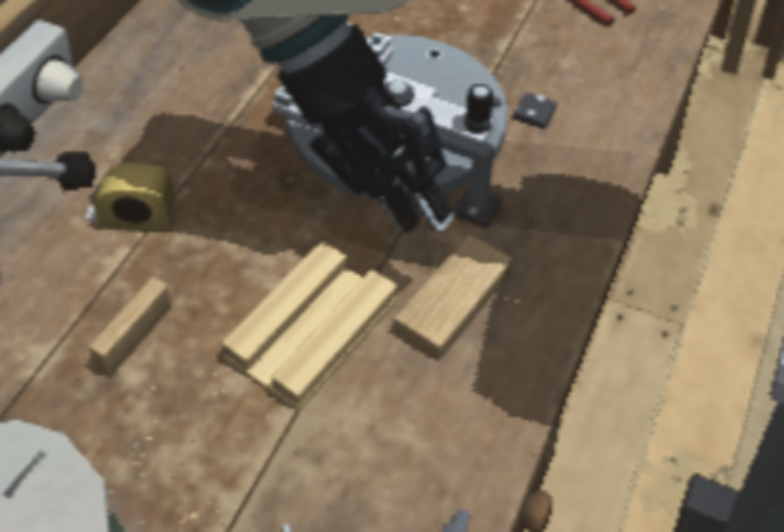

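Run:
```python
from h import *
import json
a=np.radians(-11.4)
bot.move_pose([420,165,190],down(a)); bot.hold(.2)
i=bot.camera_info("wrist");im=bot.camera("wrist");cv2.imwrite("pics/w3.png",im)
cv2.imwrite("pics/w3b.png",cv2.resize(im,(800,600),interpolation=cv2.INTER_CUBIC))
json.dump({k:i[k].tolist() for k in i if hasattr(i[k],'tolist')},open("w3.json","w"))
print([proj(i,X).round() for X in ([450,200,22],[410,200,22])])
```

```text
[array([284., 130.]), array([242., 138.])]
```

View pics/w3b.png

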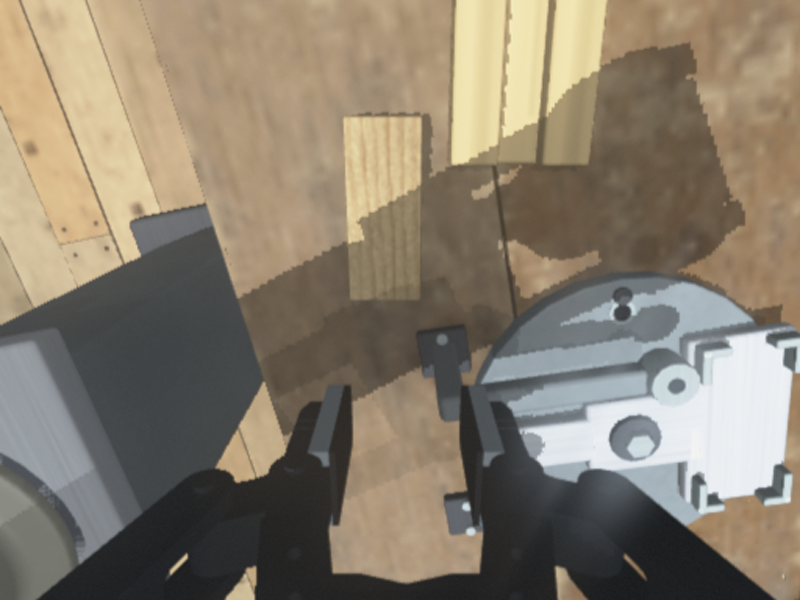

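Run:
```python
from h import *
im=cv2.imread("pics/w3.png")
cv2.imwrite("pics/c3.png",cv2.resize(im[65:200,205:285],None,fx=4.4,fy=4.4,interpolation=cv2.INTER_CUBIC))
cv2.imwrite("pics/c4.png",cv2.resize(im[200:340,380:512],None,fx=4.2,fy=4.2,interpolation=cv2.INTER_CUBIC))
```

```text
(no output)
```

View pics/c3.png

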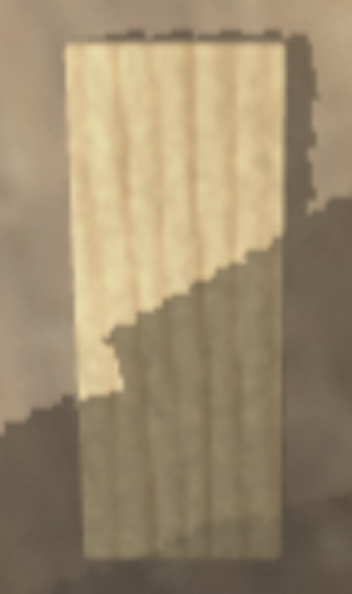

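View pics/c4.png

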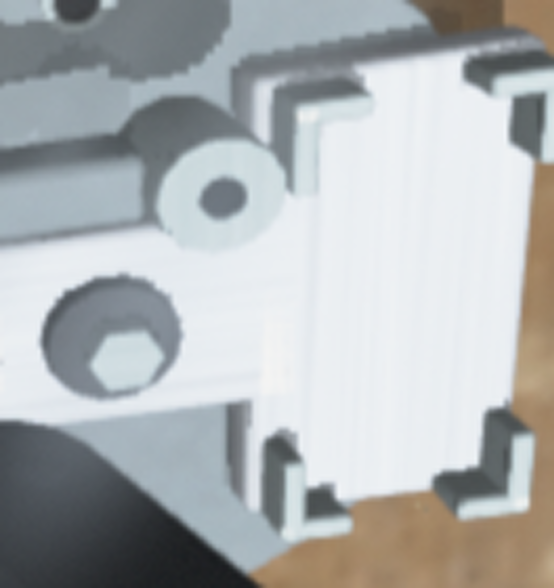

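```bash
cat > meas2.py <<'E'
from h import *
import json
i={k:np.array(v) for k,v in json.load(open("w3.json")).items()}
f=lambda p,s,o:(p[0]/s+o[0]-.4,p[1]/s+o[1]-.4)
q=np.array([onz(i,f(p,4.4,(205,65)),22) for p in [(65,43),(286,42),(283,558),(83,558)]])
d=(q[0]-q[3]+q[1]-q[2])/2; w=(q[1]-q[0]+q[2]-q[3])/2
print(q.round(1).tolist(),q.mean(0).round(1),"len",np.linalg.norm(d).round(1),"wid",np.linalg.norm(w).round(1),"ang",np.degrees(np.arctan2(d[1],d[0])).round(2),np.degrees(np.arctan2(w[1],w[0])).round(2))
c=np.array([onz(i,f(p,4.2,(380,200)),44) for p in [(298,110),(530,514),(286,537)]])
print("stops",c.round(1).tolist(),"pocket ctr",((c[0]+c[1])/2).round(1), "long ang",np.degrees(np.arctan2(*(c[0]-c[2])[1::-1])),"short",np.degrees(np.arctan2(*(c[1]-c[2])[1::-1])),np.linalg.norm(c[0]-c[2]),np.linalg.norm(c[1]-c[2]))
g=onz(i,f((222,198),4.2,(380,200)),90);print("guide",g)
h=onz(i,f((76,5),4.2,(380,200)),18);print("hole",h)
E
python3 meas2.py
```

```text
[[402.5, 259.4, 22.0], [446.2, 250.7, 22.0], [424.9, 143.1, 22.0], [380.5, 152.0, 22.0]] [413.5 201.3  22. ] len 109.7 wid 44.9 ang 78.58 -11.3
stops [[589.9, 81.9, 44.0], [646.6, -44.7, 44.0], [585.6, -39.9, 44.0]] pocket ctr [618.3  18.6  44. ] long ang 87.98532832680844 short -4.500449184349955 121.9166703415405 61.20358323512945
guide [550.69048845  92.15078227  90.        ]
hole [551.33098206 105.93413927  18.        ]
```

Run:
```python
from h import *
a=np.radians(-11.35)
bot.grip(64)
bot.move_l([413.5,201.3,60],200,down(a)); bot.move_l([413.5,201.3,3],90); bot.hold(.1)
f0=bot.current_wrist_force()
bot.grip(30); print("w",bot.current_grip_width(),(bot.current_wrist_force()-f0).round(1),bot.current_ee_pos())
cv2.imwrite("pics/w4.png",bot.camera("wrist"))
bot.move_l([413.5,201.3,130],150)
print("w",bot.current_grip_width())
b=np.radians(-2.2)
bot.move_pose([618.4,19,130],down(b))
bot.move_l([618.4,19,70],120); bot.hold(.2)
import json
i=bot.camera_info("wrist");im=bot.camera("wrist");cv2.imwrite("pics/w5.png",im)
json.dump({k:i[k].tolist() for k in i if hasattr(i[k],'tolist')},open("w5.json","w"))
cv2.imwrite("pics/w5b.png",cv2.resize(im,(800,600),interpolation=cv2.INTER_CUBIC))
cv2.imwrite("pics/side5.png",cv2.resize(bot.camera("side")[150:300,180:380],None,fx=3.5,fy=3.5,interpolation=cv2.INTER_CUBIC))
print(bot.current_ee_pos(),bot.current_time_s())
```

```text
w 43.38945776789279 [-0.7 -0.8  4.4] [414.15731806 201.52944227   3.82217946]
w 43.527529315675615
[618.73330919  18.97983268  70.73986569] 20.0417
```

View pics/w5b.png

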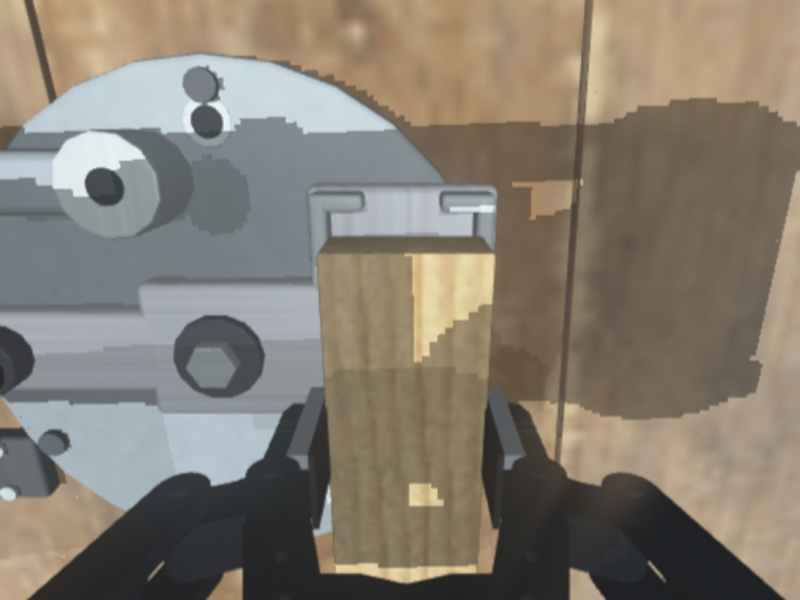

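View pics/side5.png

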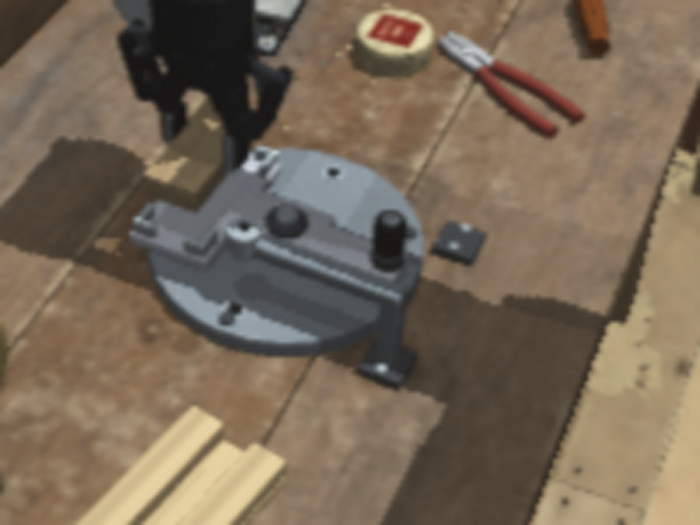

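Run:
```python
from h import *
import json
i={k:np.array(v) for k,v in json.load(open("w5.json")).items()}
s=lambda p:(p[0]*.64-.2,p[1]*.64-.2)
q=np.array([onz(i,s(p),89) for p in [(318,253),(496,254)]]);print(q.round(1),"end mid",q.mean(0))
b=np.radians(-2.2);l=np.array([-np.sin(b),np.cos(b),0]);print("ctr est",(q.mean(0)-55*l).round(1))
e=onz(i,s((207,120)),18);print("hole",e)
c=[onz(i,s(p),44) for p in [(308,188),(497,186)]];print("stop outer",np.round(c,1))
q=np.array([onz(i,s(p),67) for p in [(331,237),(484,238)]]);print("bottom end",q.round(1))
```

```text
[[599.1  74.3  89. ]
 [643.7  72.3  89. ]] end mid [621.41356902  73.25794918  89.        ]
ctr est [619.3  18.3  89. ]
hole [550.94348235 108.18271698  18.        ]
stop outer [[589.8  85.5  44. ]
 [651.4  83.8  44. ]]
bottom end [[599.4  73.7  67. ]
 [643.9  71.7  67. ]]
```

Run:
```python
from h import *
im=cv2.imread("pics/w5.png")
cv2.imwrite("pics/c5.png",cv2.resize(im[105:185,185:335],None,fx=5,fy=5,interpolation=cv2.INTER_CUBIC))
```

```text
(no output)
```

View pics/c5.png

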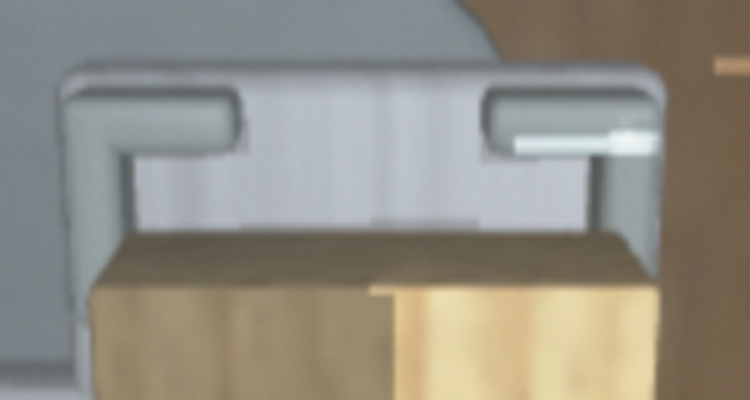

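Run:
```python
from h import *
import json
i={k:np.array(v) for k,v in json.load(open("w5.json")).items()}
s=lambda p:(p[0]/5+185-.4,p[1]/5+105-.4)
for n,z,ps in (("inner floor",32,[(135,156),(588,156)]),("outer top",44,[(68,93),(660,93)]),("block top",89,[(90,290),(658,287)]),("block bot",67,[(132,233),(616,233)])):
    q=np.array([onz(i,s(p),z) for p in ps]);print(n,q.round(1).tolist(),"mid",q.mean(0).round(1),np.linalg.norm(q[1]-q[0]))
```

```text
inner floor [[594.8, 75.4, 32.0], [645.0, 73.5, 32.0]] mid [619.9  74.5  32. ] 50.23044647971884
outer top [[590.3, 84.0, 44.0], [650.8, 81.6, 44.0]] mid [620.5  82.8  44. ] 60.56379992153144
block top [[598.8, 73.9, 89.0], [643.3, 72.4, 89.0]] mid [621.1  73.2  89. ] 44.47713263033521
block bot [[599.1, 73.9, 67.0], [643.1, 72.1, 67.0]] mid [621.1  73.   67. ] 44.04760304030897
```

Run:
```python
from h import *
x,y=617.7,19.3
bot.move_l([x,y,50],100); bot.hold(.2); f0=bot.current_wrist_force()
z=50
while z>34:
    z-=1; bot.move_l([x,y,z],30); f=(bot.current_wrist_force()-f0)
    if f[2]>5 or np.hypot(f[0],f[1])>8: break
print("z",z,f.round(1),bot.current_ee_pos().round(1),bot.current_time_s())
im=bot.camera("wrist");cv2.imwrite("pics/w6b.png",cv2.resize(im,(800,600),interpolation=cv2.INTER_CUBIC))
```

```text
z 34 [-3.6  0.3  9.6] [618.   19.3  35.4] 24.5917
```

View pics/w6b.png

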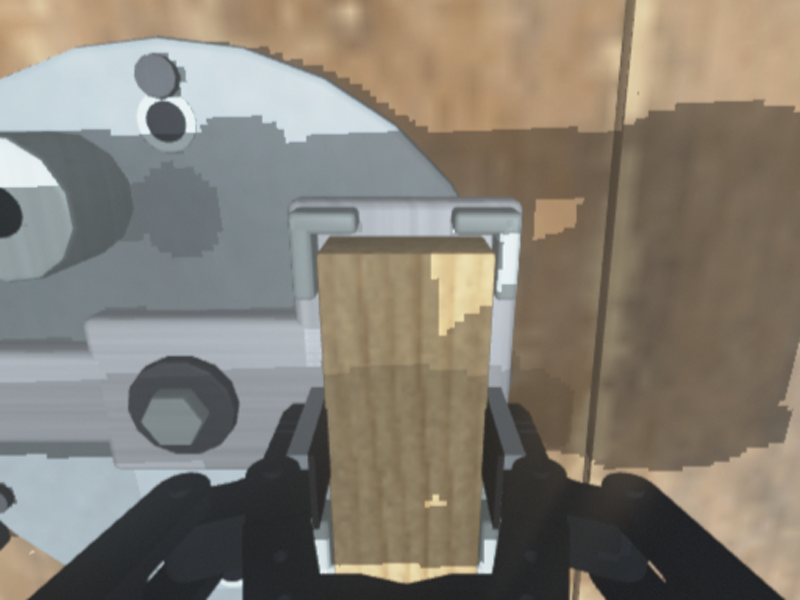

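Run:
```python
from h import *
import json
p=bot.current_ee_pos()
bot.grip(56); bot.hold(.1)
bot.move_l([p[0],p[1],130],120); bot.hold(.3)
b=np.radians(-2.2)
bot.move_pose([480,-10,190],down(b)); bot.hold(.2)
i=bot.camera_info("wrist");im=bot.camera("wrist");cv2.imwrite("pics/w7.png",im)
json.dump({k:i[k].tolist() for k in i if hasattr(i[k],'tolist')},open("w7.json","w"))
cv2.imwrite("pics/w7b.png",cv2.resize(im,(800,600),interpolation=cv2.INTER_CUBIC))
print(bot.current_time_s(),proj(i,[463,25,76]))
```

```text
27.175 [235.68236257 147.93380701]
```

View pics/w7b.png

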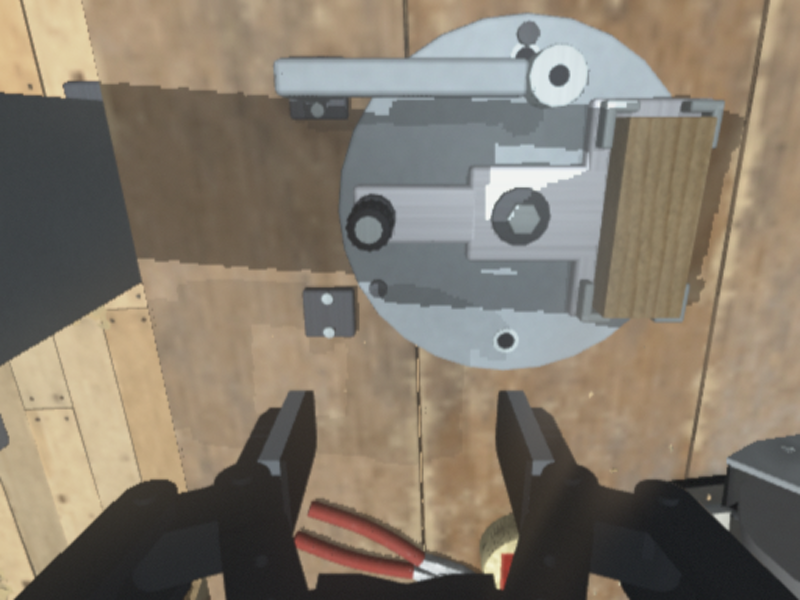

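Run:
```python
from h import *
import json
i={k:np.array(v) for k,v in json.load(open("w7.json")).items()}
s=lambda p:(p[0]*.64-.2,p[1]*.64-.2)
P=np.array([548.6,22,0])
for n,p,z in(("knob",(369,229),76),("dotA",(378,288),18),("dotB",(528,33),18),("holeR",(506,341),18),("holeL",(526,52),18)):
    q=onz(i,s(p),z);d=q-P;print(n,q.round(1),"r",np.hypot(*d[:2]).round(1),"ang",np.degrees(np.arctan2(d[1],d[0])).round(1))
im=cv2.imread("pics/w7.png");cv2.imwrite("pics/c7.png",cv2.resize(im[110:230,190:350],None,fx=5,fy=5,interpolation=cv2.INTER_CUBIC))
```

```text
knob [463.3  26.2  76. ] r 85.4 ang 177.2
dotA [462.1 -23.1  18. ] r 97.6 ang -152.5
dotB [552.5 120.1  18. ] r 98.2 ang 87.8
holeR [545.1 -63.2  18. ] r 85.3 ang -92.3
holeL [551.7 110.7  18. ] r 88.7 ang 88.0
```

View pics/c7.png

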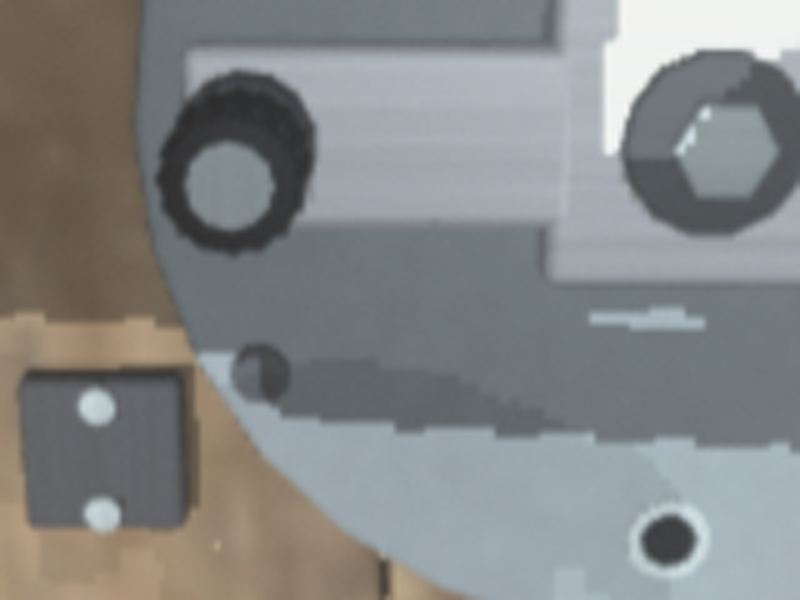

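Run:
```python
from h import *
b=np.radians(-2.2); P=np.array([548.6,22.0])
k=np.array([463.2,25.5])
bot.grip(46)
bot.move_l([*k,110],150,down(b)); bot.move_l([*k,50],100); bot.hold(.15)
f0=bot.current_wrist_force()
bot.grip(10); bot.hold(.1); print("w",bot.current_grip_width(),(bot.current_wrist_force()-f0).round(1),bot.current_ee_pos().round(1))
z0=bot.current_ee_pos()[2]
for dz in (4,8,12,14):
    bot.move_l([*k,50+dz],40); print(dz,(bot.current_ee_pos()[2]-z0).round(1),(bot.current_wrist_force()-f0).round(1))
bot.hold(.2)
cv2.imwrite("pics/s8.png",cv2.resize(bot.camera("side")[150:300,180:380],None,fx=3.5,fy=3.5,interpolation=cv2.INTER_CUBIC))
print(bot.current_grip_width(),bot.current_time_s())
```

```text
w 21.1726796595689 [-5.3  0.3  5.5] [462.8  25.5  50.6]
4 3.0 [-0.3  0.1 -5.5]
8 7.1 [-0.7  0.3 -6.1]
12 11.2 [-1.8  0.3 -6.5]
14 13.2 [-2.5 -0.3 -7.5]
21.00608029086566 30.7833
```

View pics/s8.png

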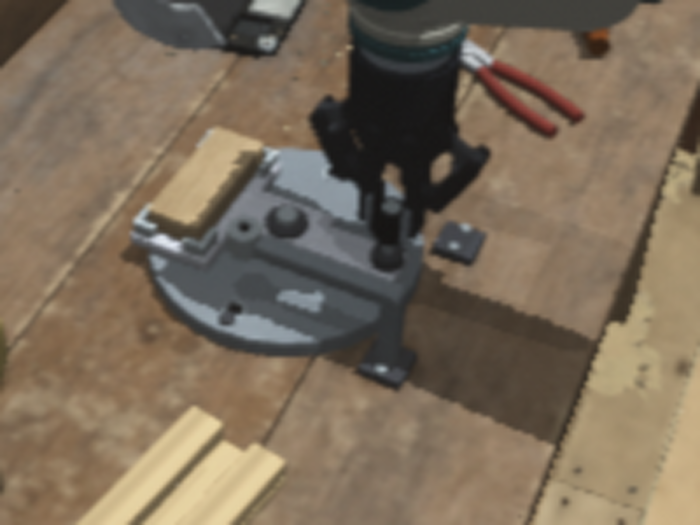

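Run:
```python
from h import *
P=np.array([548.6,22.0]); r=85.4; zc=64.5
f0=bot.current_wrist_force()
for d in range(10,91,10):
    t=np.radians(177.7+d)
    bot.move_l([P[0]+r*np.cos(t),P[1]+r*np.sin(t),zc],60,down(np.radians(-2.2+d)))
    f=bot.current_wrist_force()-f0
    print(d,f.round(1),bot.current_ee_pos().round(1))
    if np.linalg.norm(f)>25: print("stop");break
bot.hold(.2)
cv2.imwrite("pics/s9.png",cv2.resize(bot.camera("side")[150:300,180:380],None,fx=3.5,fy=3.5,interpolation=cv2.INTER_CUBIC))
print(bot.current_grip_width(),bot.current_time_s())
```

```text
10 [-0.9 -0.9 -0.8] [463.7  10.6  64.3]
20 [-0.3 -2.1  0.2] [467.1  -3.7  64.4]
30 [ 1.3 -1.8 -1.3] [473.  -17.4  64.5]
40 [ 2.9 -0.6 -0.4] [481.1 -29.8  64.6]
50 [ 4.   0.5 -1.1] [491.3 -40.6  64.6]
60 [ 5.   3.7 -0.3] [503.1 -49.5  64.6]
70 [5.4 4.  0.8] [516.3 -56.1  64.5]
80 [ 5.4  5.7 -0.3] [530.4 -60.4  64.4]
90 [ 5.1  5.6 -0.5] [545.  -62.1  64.3]
20.863342029021656 34.6333
```

View pics/s9.png

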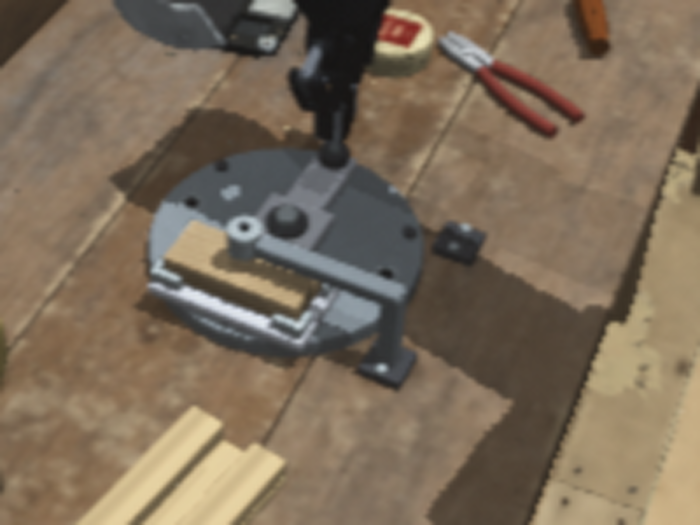

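Run:
```python
from h import *
P=np.array([548.6,22.0]); t=np.radians(267.7); r=85.4
x,y=P+r*np.array([np.cos(t),np.sin(t)])
f0=bot.current_wrist_force()
for z in (60,57,55,53,51,50):
    bot.move_l([x,y,z],30); f=bot.current_wrist_force()-f0
    print(z,bot.current_ee_pos().round(1),f.round(1))
    if f[2]>18: break
bot.grip(40); bot.hold(.2)
p=bot.current_ee_pos(); bot.move_l([p[0],p[1],130],120)
bot.hold(.2)
cv2.imwrite("pics/s10.png",cv2.resize(bot.camera("side")[150:300,180:380],None,fx=3.5,fy=3.5,interpolation=cv2.INTER_CUBIC))
print(bot.current_time_s())
```

```text
60 [544.8 -62.1  59.8] [-0.6  0.   1. ]
57 [544.8 -62.1  56.9] [-1.3  0.3  1.4]
55 [544.9 -62.1  55.1] [-1.3 -0.5  1.1]
53 [545.  -62.2  53.2] [-1.1 -0.6  1.9]
51 [545.  -62.1  51.3] [-0.3  0.4  2.8]
50 [545.2 -62.2  50.8] [-0.7  0.2  3.2]
37.775
```

View pics/s10.png

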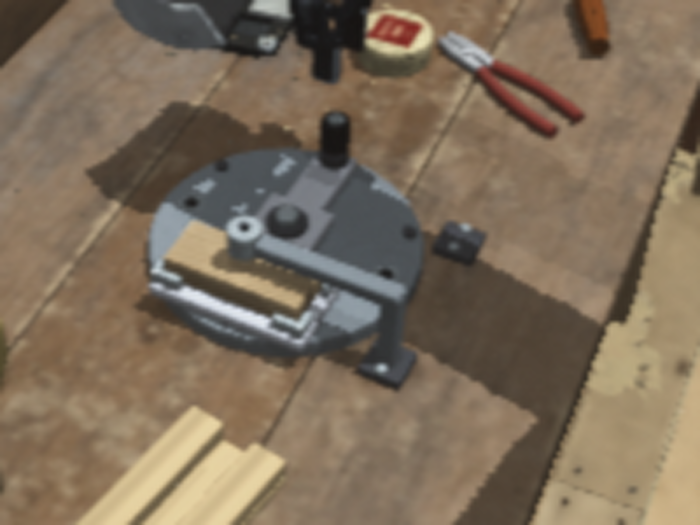

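Run:
```python
from h import *
import json
bot.move_pose([490,-10,200],down(np.radians(90-2.2)))
bot.hold(.3)
i=bot.camera_info("wrist");im=bot.camera("wrist");cv2.imwrite("pics/w11.png",im)
json.dump({k:i[k].tolist() for k in i if hasattr(i[k],'tolist')},open("w11.json","w"))
cv2.imwrite("pics/w11b.png",cv2.resize(im,(800,600),interpolation=cv2.INTER_CUBIC))
sc=bot.camera("side");cv2.imwrite("pics/s11.png",sc)
cv2.imwrite("pics/s11c.png",cv2.resize(sc[170:210,250:300],None,fx=12,fy=12,interpolation=cv2.INTER_CUBIC))
s=bot.camera_info("side")
for z in (76,86): print("side expect knob top",z,proj(s,[545.2,-63.1,z]).round(1),"wrist",(proj(i,[545.2,-63.1,z])*1.5625).round(1))
print(bot.current_time_s())
```

```text
side expect knob top 76 [275.7 183.4] wrist [318.9 384.3]
side expect knob top 86 [275.9 180.6] wrist [316.  392.8]
38.675
```

View pics/w11b.png

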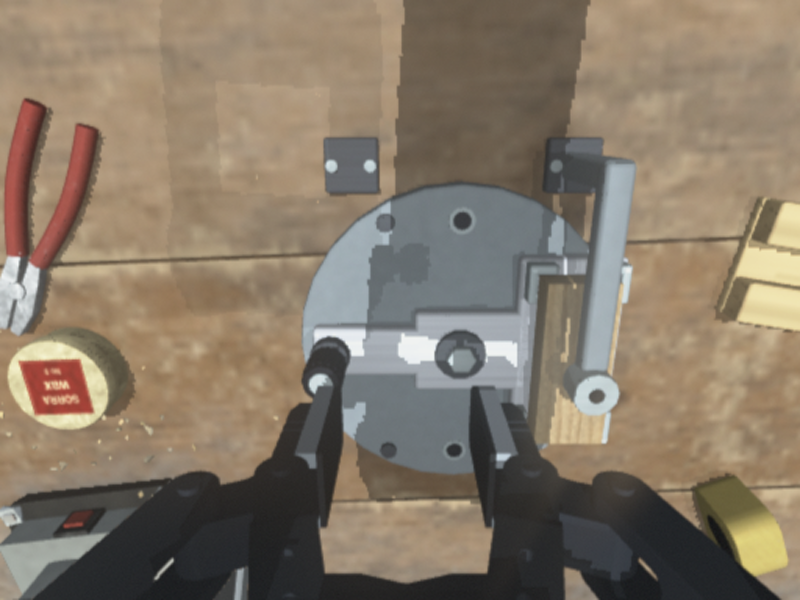

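View pics/s11c.png

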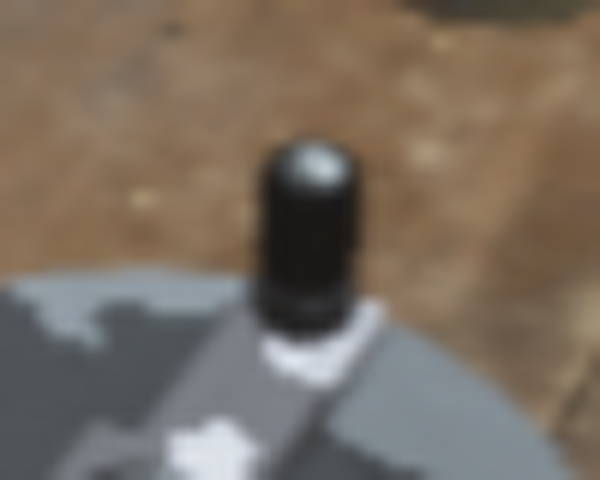

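Run:
```python
from h import *
bot.job_done(); print(bot.current_time_s())
```

```text
the job is handed in; nothing more can be done
the job is handed in; nothing more can be done
```

The job is done and handed in at about 39 s of the 67 s allowed; the hand-in gives no verdict.

**What I did:**
- Lifted the larger block from the stand, leaving the small look-alike on the bench beside it untouched.
- Tipped it at 40° onto its broad face on the bench, then gripped it again across its width and set it flat in the pocket.
- Drew the pin about 13 mm and swung the table +90° (counter-clockwise) to the guide side.
- Lowered the pin, released it and pulled the arm clear.

**What the last checks showed:**
- **Pin:** while lowering, the knob came down about 13.5 mm to its seated height with little force. Its top appears at pixel (276.1, 183.6) in the side view. Fully home should be at (275.7, 183.4) and not home at (275.9, 180.6), so it reads as fully down.
- **Block and guide:** the wrist and side pictures show the block flat between the stops and under the guide sleeve. I judged this by eye and did not measure the pocket-to-guide distance.
- **Bystanders:** the pliers, tin and tape measure look unmoved; I did not measure them again.

Two measurements differed slightly: views from different poses disagreed by 1–3 mm on the guide-side hole and the pocket's end stops. I averaged them, and the block went into the pocket without catching.

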